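# Bring the pull-out reading lamp over the open book and hold it there

### The arm

A 6-joint arm with a two-finger parallel gripper is mounted at the origin on the work surface. World frame = base frame: x ahead of the robot, y to its left, z up, the work surface at z = 0. Lengths are in m, angles in rad, forces in N, time in s.
With the tool pointing down it reaches from about 0.35 to 0.975 m from the base axis. Payload 4.9 kg.
Tool frame: the origin (TCP) lies at the very end of the fingers, on their centre line; the grasp point (between the pads) lies 19 mm behind it; z points along the fingers, y is the line along which they close (so a half turn about z gives the same grasp; the last joint's range is limited). The gripper opens to 85 mm and grips with 20 to 120 N. Pads are 22 mm wide; open, the fingers measure 114 mm over their backs; the gripper's body (76 mm by 85 mm) begins 54 mm behind the grasp point. The pads swing forward as they close: fully open they stand 13 mm farther back than shut.
Start: joints at [-1.428, 0.053, 1.613, -0, 1.476, -0.119], TCP at [0.162, -0.604, 0.231] pointing down, gripper open.
Joint ranges: [-3.01, 3.01], [-1.01, 2.22], [0.06, 2.58], [-1.02, 4.17], [0.09, 2.62], [-3.14, 3.14]. Speed limits (rad/s): [2.57, 2.57, 3.14, 3.14, 3.14, 3.14].

### API

Orientations are given as a rotation vector (axis times angle).
In Python, from station import * gives the robot as it stands.
- The arm moves only by the shell command python3 -m crank 'ROWS' [OPENING] [FORCE]. ROWS is JSON, a list of rows, each an object with "offset": the shift along the tool's x, y, z in m, a list of three; "twist": the turn, a rotation vector about the tool's x, y, z in degrees, a list of three. In form: [{"offset": [x, y, z], "twist": [rx, ry, rz]}, ...]. A call has 1 to 20 rows; each row is the pose to reach, as a shift and turn from the pose commanded when the call began, along the tool's axes at that moment; what a row does not reach only later rows make up. A row lasts 1/8 s, in which the tool goes at most 62.5 mm and 10.7 degrees, less where a joint would pass 70% of its speed; a pose out of reach is approached as far as the arm can. A call with a gripper value outside its range is refused whole. OPENING is the opening, from 0 (shut) to 1 (fully open), set as the call begins (- or left out, the last holds). The fingers move at their own pace and stop on an object; FORCE is the grip in N (left out, the last holds). Time passes only in rows, so rows that repeat a pose let the fingers close. It gives the time, the measured TCP pose, the force, the opening and the grip force at its end, in the units of the state.
- get_obs(): the state, without advancing time (a new reading comes with each control period).
- get_image(name): name is "scene" or "side" or "wrist"; returns the picture (384x512x3 uint8, red, green, blue); there is no depth.
- get_calibration(name): a dict with "intrinsics" (3x3 intrinsics, pixels), "k1" (the pictures are not rectified: a ray, as slopes to the right and down, at radius r is drawn at 1 + k1 r^2 times it, then the intrinsics apply), "world_from_camera" (4x4, takes a point from camera to world coordinates); the wrist camera has in their place "tool_from_camera" (4x4, takes a point from camera to tool coordinates, whose origin is the TCP and whose axes are the flange's). Camera axes: x right, y up, looking along -z (the intrinsics and any distortion apply to the point x, -y, -z); pixel columns grow to the right and rows downward; lengths in m; the calibration is good to about 2 mm. A picture is of the moment at which its call begins: read the wrist's pose just before it. get_calibration takes no time and is no camera call.
- finish_job(): hands the job in; it is judged then, once.
Trained networks look in the newest picture that a camera, given by its name, has taken for a name from the list of things; names that differ only in an ending like _2 or _b are one class to them, and where a whole thing is asked for, a point or a joint stands for the part that bears it (a point fixed in the world has none). Each returns a list of dicts, best first, with "confidence" (0 to 1); they miss things now and then, are a little off and sometimes report something else, mostly with a low value. They report only what shows in the picture. A call takes as long as a camera call.
- cut_out(query, camera): "region" (384x512 bool, what is visible of it) and "rect" ([centre column, centre row, width, height] in pixels, round what is visible of it).
The state is a dict: "t": time; "q": joint angles; "dq": joint speeds; "effort": joint torques, N m; "tool_pos": TCP position; "tool_rot": TCP orientation; "contact_force": force on the tool from outside, world axes, zero at the start; "wrist_torque": the same for the moment, N m; "opening": finger opening in m; "grip_force": force on a finger pad.
Only numpy, scipy, OpenCV 4.12 (cv2) and the standard library are available. Lean on these libraries where they do the work, as an engineer would, in place of code of your own. Each camera call takes 0.05 s, during which the arm holds its last target. There are 200 camera calls.

### The job

I want the reading lamp over my open book. With the boom still pushed in, fold its raised lamp head down level and swing the boom round until it points at the middle of the open book; then squeeze the grip so that its release plate is pressed in, pull the boom out past the first stop to the second stop, where it ends, and finish while still squeezing the grip and holding it there, with the lamp head over the middle of the book, because the spring draws the boom back in when it is let go. Leave everything else on the table where it is.

Things in the scene. Friction and masses are not known exactly. Their poses are not given: they have to be found in the camera images.
- lamp_pivot (a point): The lamp is bolted down: round dark foot (150 mm across), thin post, level boom 170 mm above the table. This point is on the post's swivel axis at boom height. Outward from it in one line: aluminium sleeve (46 mm wide, 24 high, ends 190 mm from the axis), wooden grip, lamp head. The boom points from here to grip_mid.
- grip_mid (a point): Centre of the wooden grip block on the pull-out boom, 225 mm from the swivel axis when pushed in (365 mm at the second stop), 174 mm above the table. Block 50 mm long along the boom, 24 wide, 44 high (22 above and below this point); its sides are free for fingers from above. Width over its release plate 29 mm free, 24.5 pressed. Axes: x across the boom, -y outward along it, z up.
- grip: The same wooden grip with its release plate; this origin is on the boom's centre line, 4 mm below grip_mid.
- head_mid (a point): Centre of the top face of the lamp head, a flat aluminium plate 60 mm wide, 100 long, 14 thick, at the boom's outer end. Its hinge (across the boom, at boom height) is 40 mm outward of grip_mid; the plate runs from 5 to 105 mm outward of the hinge. Level, this point is 177 mm above the table, 320 mm from the swivel axis with the boom in, 460 mm at the second stop.
- book_mid (a point): Middle of the open book, on the top of its pages 14 mm above the table, at the fold. The book (160 x 218 mm) is the only open one and cannot be moved. It lies about 440 to 475 mm from the swivel axis, so that the lamp head comes over it at the second stop.
- swivel (a joint): Angle of the boom about the post, rad, positive anticlockwise from above; stiff friction (0.25 N m), stays where left. Range -0.95 to 0.5. At the start the boom points clearly to the robot's side of the book.
- boom (a joint): How far the boom is pulled out, m: 0 pushed in, first stop 0.07, second stop 0.14 (the end of its travel). With the release plate out it is caught at 0 and at the first stop and cannot be pulled outward; with the plate pressed in it passes freely. A spring of 2.5 to 3.5 N always draws it inward.
- release (a joint): Travel of the black release plate (36 mm long, 28 high) on one upright side of the grip (-x side), standing 5 mm proud, m: 0 out, 0.0045 fully pressed. Squeezing the grip across its width presses it; about 6 N is enough, so any firm grasp does. It springs back when let go.
- head (a joint): Tilt of the lamp head, rad: 0 level (against its stop), up to 1.0 with its outer end raised. Stiff friction (0.12 N m): it stays where it is left and goes down when its top is pushed with 2 to 5 N.
- mug: white mug, 76 mm across, 90 mm tall; origin at the centre of its underside; to be left alone
- glasses_case: grey soft-edged glasses case, 60 x 155 x 38 mm, lying flat, often beneath the boom; origin at the centre of its underside; to be left alone
- toy: wooden toy turtle about 100 x 86 x 42 mm; origin at the centre of its underside; to be left alone
- jar: small cream jar, 52 mm across, 50 mm tall, often beneath the boom; origin at the centre of its underside; to be left alone
- remote: black remote control, 46 x 150 x 18 mm; origin at the centre of its underside; to be left alone
- clock: white bedside clock, 45 x 110 x 80 mm; origin at the centre of its underside; to be left alone
- tin: round flat tin, 74 mm across, 41 mm tall; origin at the centre of its underside; to be left alone

How it is judged:
By the outcome, as a careful person would: the job done as asked, in the order asked, and still so for the second after the job is handed in, while the arm keeps its last pose, push and grip.
It also fails if it takes over 48 s, if anything falls off the work surface, if the arm or the gripper's body presses on something with over 40 N, if the wrist force passes 120 N, or if a joint passes its speed limit or range.

## Working session

There is one attempt and no reset: what is moved stays moved. The work goes in short steps, Python scripts to look and compute and a shell command to move; the robot and the scene stay as the last step left them, time stands still between calls to the robot, and variables do not carry over. Pictures are saved under pics/ and viewed, at most 10 in all, crops included, and the job is handed in when it is done.

```bash
mkdir -p pics; cat > h.py <<'E'
from station import *
import numpy as np, cv2
from scipy.spatial.transform import Rotation as R
def cam(name):
    c=get_calibration(name); K=np.array(c["intrinsics"]); k1=c["k1"]
    if "world_from_camera" in c: T=np.array(c["world_from_camera"])
    else:
        o=get_obs(); W=np.eye(4); W[:3,:3]=R.from_rotvec(o["tool_rot"]).as_matrix(); W[:3,3]=o["tool_pos"]; T=W@np.array(c["tool_from_camera"])
    return K,k1,T
def ray(c,u,v):
    K,k1,T=c; d=np.linalg.inv(K)@[u,v,1.]; s=d[:2].copy()
    for _ in range(30): s=d[:2]/(1+k1*(s@s))
    w=T[:3,:3]@np.array([s[0],-s[1],-1]); return T[:3,3],w
def at_z(c,u,v,z):
    o,w=ray(c,u,v); return o+w*(z-o[2])/w[2]
def proj(c,p):
    K,k1,T=c; q=T[:3,:3].T@(np.array(p)-T[:3,3]); s=np.array([q[0],-q[1]])/-q[2]; s=s*(1+k1*(s@s)); return (K@[s[0],s[1],1])[:2]
E
python3 - <<'E'
from h import *
o=get_obs(); print({k:np.round(v,3) for k,v in o.items()})
ims=[]
for n in ["scene","side"]:
    im=get_image(n); cv2.imwrite(f"pics/{n}0.png",im[...,::-1]); c=cam(n); print(n,c[2].round(2).tolist())
    for q in ["lamp_pivot","grip","head","book_mid","head_mid","grip_mid"]:
        for r in cut_out(q,n)[:2]: print(n,q,np.round(r["rect"],1),round(r["confidence"],2),at_z(c,*r["rect"][:2],0.17).round(3),at_z(c,*r["rect"][:2],0.014).round(3))
E
```

```text
{'t': np.float64(0.0), 'q': array([-1.428,  0.053,  1.614,  0.   ,  1.476, -0.119]), 'dq': array([ 0.001,  0.002, -0.001,  0.001,  0.001, -0.001]), 'effort': array([-3.0000e-03, -3.9370e+01, -3.7018e+01, -0.0000e+00,  7.0000e-03,
        0.0000e+00]), 'tool_pos': array([ 0.162, -0.603,  0.23 ]), 'tool_rot': array([-3.113, -0.41 ,  0.   ]), 'contact_force': array([ 0.187, -0.082, -0.193]), 'wrist_torque': array([-0.003,  0.048,  0.025]), 'grip_force': np.float64(0.0), 'opening': np.float64(0.086)}
scene [[0.81, -0.48, 0.34, 0.97], [0.59, 0.66, -0.47, -0.55], [0.0, 0.57, 0.82, 1.18], [0.0, 0.0, 0.0, 1.0]]
scene lamp_pivot [299.1 121.9 105.1  51.9] 0.83 [0.533 0.285 0.17 ] [0.465 0.415 0.014]
scene grip [288.6 130.7  21.1  15.5] 0.62 [0.527 0.236 0.17 ] [0.458 0.358 0.014]
scene grip [164.6 306.9  38.3  35. ] 0.52 [ 0.596 -0.388  0.17 ] [ 0.538 -0.363  0.014]
scene head [267.6 140.8  36.7  14.1] 0.8 [0.498 0.165 0.17 ] [0.425 0.276 0.014]
scene head [184.  336.5  29.   29.7] 0.41 [ 0.677 -0.412  0.17 ] [ 0.631 -0.39   0.014]
scene book_mid [265.1 235.8  83.   74.2] 0.82 [ 0.677 -0.1    
[... 545 characters left out ...]
 ] [0.63  0.144 0.014]
side grip [201.6 236.3 117.3  73. ] 0.47 [0.563 0.277 0.17 ] [0.658 0.201 0.014]
side head [243.9 214.6  34.6  32.9] 0.73 [0.519 0.134 0.17 ] [0.607 0.036 0.014]
side book_mid [246.3 206.6  74.1  58.1] 0.68 [0.534 0.104 0.17 ] [0.625 0.002 0.014]
side book_mid [250.6 311.   39.8  41.7] 0.18 [0.294 0.374 0.17 ] [0.349 0.312 0.014]
side head_mid [244.3 217.7  34.3  31.5] 0.87 [0.51  0.143 0.17 ] [0.597 0.047 0.014]
side head_mid [322.4 165.4  21.5  17.1] 0.47 [ 0.45  -0.203  0.17 ] [ 0.529 -0.35   0.014]
side grip_mid [185.2 232.5  25.4  23.6] 0.75 [0.611 0.297 0.17 ] [0.713 0.224 0.014]
side grip_mid [218.6 228.9  18.9  18.5] 0.54 [0.542 0.225 0.17 ] [0.634 0.141 0.014]
```

```bash
ls pics
```

```text
scene0.png
side0.png
```

```bash
python3 - <<'E'
import cv2
a=cv2.imread("pics/scene0.png")[80:300,190:370]; b=cv2.imread("pics/side0.png")[150:300,130:330]
cv2.imwrite("pics/a.png",cv2.resize(a,None,fx=2.7,fy=2.7,interpolation=2)); cv2.imwrite("pics/b.png",cv2.resize(b,None,fx=4,fy=4,interpolation=2))
E
```

```text
(no output)
```

View pics/a.png

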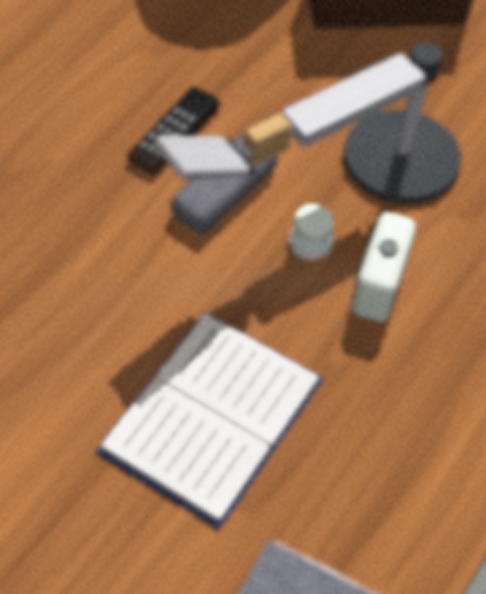

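View pics/b.png

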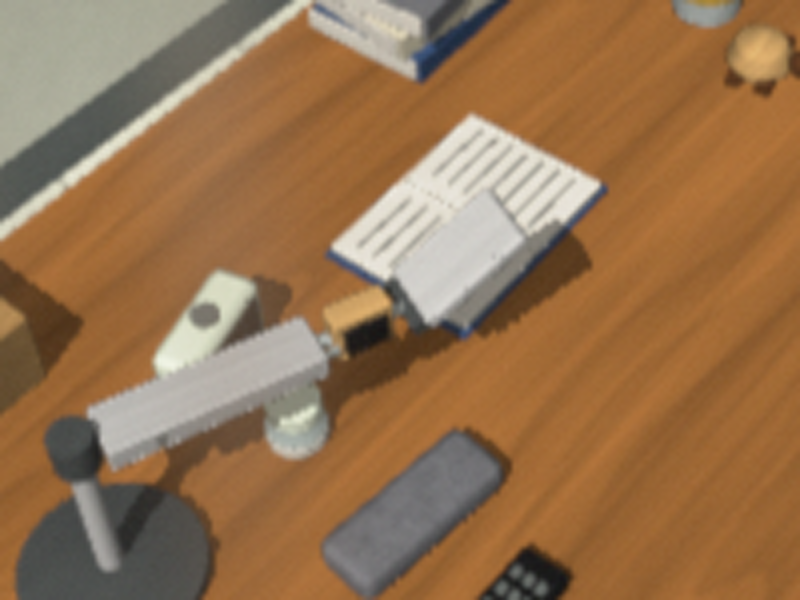

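Scene: post top about (348,100), foot centre (339,138), grip (289,132), raised head (266,138), and open book centred near (270,234). Side: foot centre (158,290), grip (220,227), raised head hiding part of the book. The jar and glasses case stand near the boom. Now I'll measure.

```bash
python3 - <<'E'
from h import *
cs,cd=cam("scene"),cam("side")
S=lambda u,v:(190+u/2.7,80+v/2.7); D=lambda u,v:(130+u/4,150+v/4)
print("foot",at_z(cs,*S(402,155),.015),at_z(cd,*D(112,560),.015))
def tri(a,b):
    o1,w1=ray(cs,*a);o2,w2=ray(cd,*b)
    A=np.c_[w1,-w2];x=np.linalg.lstsq(A,o2-o1,rcond=None)[0];p,q=o1+x[0]*w1,o2+x[1]*w2
    return ((p+q)/2).round(4),np.linalg.norm(p-q).round(4)
print("posttop",tri(S(427,50),D(75,432)))
print("sleeve end mid top z.182",at_z(cs,*S(297,124),.182),at_z(cd,*D(314,340),.182))
print("sleeve inner",at_z(cs,*S(413,68),.182),at_z(cd,*D(102,432),.182))
print("grip",tri(S(268,136),D(358,310)), at_z(cs,*S(266,128),.196),at_z(cd,*D(356,305),.196))
for n,p in dict(a=(208,316),b=(320,378),c=(220,525),d=(100,452),f1=(165,382),f2=(272,445)).items(): print(n,at_z(cs,*S(*p),.012))
get_image("scene")
m=cut_out("book_mid","scene")[0]["region"].astype(np.uint8)
r=cv2.minAreaRect(cv2.findContours(m,0,1)[0][0]);
bp=np.array([at_z(cs,*p,.012) for p in cv2.boxPoints(r)]);print(bp,bp.mean(0))
v,u=np.nonzero(m);P=np.array([at_z(cs,a,b,.012)[:2] for a,b in zip(u,v)],np.float32)
print(cv2.minAreaRect(P),P.mean(0))
E
```

```text
foot [0.61585621 0.43401929 0.015     ] [0.61821999 0.43680686 0.015     ]
posttop (array([0.6126, 0.437 , 0.1942]), np.float64(0.0029))
sleeve end mid top z.182 [0.54912896 0.26269366 0.182     ] [0.5431689  0.26666626 0.182     ]
sleeve inner [0.61047153 0.41532895 0.182     ] [0.60442666 0.42009829 0.182     ]
grip (array([0.5345, 0.2268, 0.1849]), np.float64(0.0012)) [0.53070765 0.22607779 0.196     ] [0.53283053 0.23055075 0.196     ]
a [0.55633004 0.0871912  0.012     ]
b [0.70621689 0.09362721 0.012     ]
c [ 0.71602496 -0.11770121  0.012     ]
d [ 0.56326732 -0.12544252  0.012     ]
f1 [ 0.56838582 -0.01384296  0.012     ]
f2 [ 0.7088089  -0.00845867  0.012     ]
[[0.34127597 0.27054613 0.012     ]
 [0.54339988 0.6457208  0.012     ]
 [0.62394954 0.56088039 0.012     ]
 [0.4246412  0.20476842 0.012     ]] [0.48331665 0.42047894 0.012     ]
((0.4864780306816101, 0.42824316024780273), (0.4218646287918091, 0.10612106323242188), 61.687110900878906) [0.47853157 0.4149693 ]
```

```bash
cat >> h.py <<'E'
PV=np.array([.616,.4355])
def go(x,y,z,yaw,base=None):
    """offset/twist in current tool axes to reach world pos with tool down and tool-y at yaw deg"""
    o=get_obs(); r=R.from_rotvec(o["tool_rot"]); p=np.array(o["tool_pos"]) 
    a=np.radians(yaw); Y=np.array([np.cos(a),np.sin(a),0]); Z=np.array([0,0,-1.]); X=np.cross(Y,Z)
    t=R.from_matrix(np.c_[X,Y,Z])
    print("offset",(r.inv().apply(np.array([x,y,z])-p)).round(4).tolist(),"twist",np.degrees((r.inv()*t).as_rotvec()).round(2).tolist())
def pol(rad,deg): return PV+rad*np.array([np.cos(np.radians(deg)),np.sin(np.radians(deg))])
E
python3 - <<'E'
from h import *
cs,cd=cam("scene"),cam("side")
S=lambda u,v:(190+u/2.7,80+v/2.7); D=lambda u,v:(130+u/4,150+v/4)
def tri(a,b):
    o1,w1=ray(cs,*a);o2,w2=ray(cd,*b)
    A=np.c_[w1,-w2];x=np.linalg.lstsq(A,o2-o1,rcond=None)[0];p,q=o1+x[0]*w1,o2+x[1]*w2
    return ((p+q)/2).round(4),np.linalg.norm(p-q).round(4)
print(tri(S(158,137),D(525,237)),tri(S(180,176),D(490,188)),tri(S(235,137),D(432,325)))
# match alternatives
p=pol(.325,-111.8);print(p); go(*p,.33,-21.8)
E
```

```text
(array([0.4595, 0.1223, 0.2278]), np.float64(0.0005)) (array([0.5105, 0.0966, 0.2247]), np.float64(0.0052)) (array([0.4947, 0.2037, 0.1767]), np.float64(0.0181))
[0.49530545 0.13374211]
offset [0.5131, -0.626, -0.0987] twist [0.0, 0.0, -53.2]
```

```bash
python3 -m crank '[{"offset":[0.12,-0.02,-0.1],"twist":[0,0,0]},{"offset":[0.12,-0.02,-0.1],"twist":[0,0,0]},{"offset":[0.25,-0.12,-0.1],"twist":[0,0,-10]},{"offset":[0.25,-0.12,-0.1],"twist":[0,0,-20]},{"offset":[0.25,-0.12,-0.1],"twist":[0,0,-20]},{"offset":[0.4,-0.35,-0.1],"twist":[0,0,-30]},{"offset":[0.4,-0.35,-0.1],"twist":[0,0,-40]},{"offset":[0.4,-0.35,-0.1],"twist":[0,0,-45]},{"offset":[0.513,-0.626,-0.1],"twist":[0,0,-53.2]},{"offset":[0.513,-0.626,-0.1],"twist":[0,0,-53.2]},{"offset":[0.513,-0.626,-0.1],"twist":[0,0,-53.2]},{"offset":[0.513,-0.626,-0.1],"twist":[0,0,-53.2]},{"offset":[0.513,-0.626,-0.1],"twist":[0,0,-53.2]},{"offset":[0.513,-0.626,-0.1],"twist":[0,0,-53.2]},{"offset":[0.513,-0.626,-0.1],"twist":[0,0,-53.2]},{"offset":[0.513,-0.626,-0.1],"twist":[0,0,-53.2]}]' 0 30
python3 - <<'E'
from h import *
im=get_image("wrist");cv2.imwrite("pics/w1.png",im[...,::-1]);c=cam("wrist")
for n,p in dict(grip=[*pol(.225,-111.8),.196],hinge=[*pol(.265,-111.8),.177],pivot=[*PV,.195],sl=[*pol(.19,-111.8),.182],book=[.635,-.016,.014],tip=[*get_obs()["tool_pos"]]).items(): print(n,proj(c,p).round(1))
p=pol(.33,-111.8);go(*p,.25,-21.8)
E
```

```text
t: 2.8
tool_pos: [0.4952, 0.134, 0.3312]
tool_rot: [2.6, 1.763, -0.001]
contact_force: [-0.9, -0.5, -0.6]
opening: -0.0001
grip_force: 0.0
grip [261.5  61.6]
hinge [261.6 111.2]
pivot [ 261.3 -312.7]
sl [261.5  18.9]
book [383.  207.8]
tip [261.3 245.4]
offset [-0.0043, -0.0002, 0.0813] twist [0.01, 0.04, -0.02]
```

View pics/w1.png

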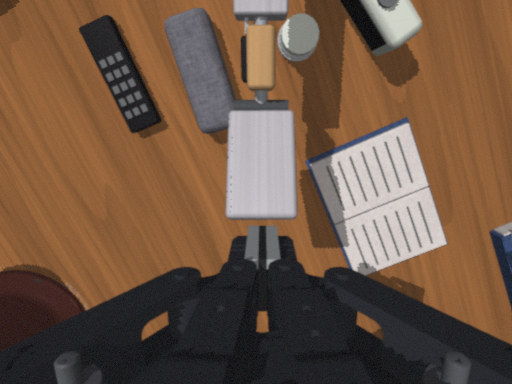

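The wrist view confirms the estimates: the grip is at (260,57), the head's outer edge is at row 218, and the fold's middle is at (383,206), all within about 4 px of my predictions. Next I push the head down.

```bash
python3 -m crank '[{"offset":[-0.004,0,0.06],"twist":[0,0,0]},{"offset":[-0.004,0,0.09],"twist":[0,0,0]},{"offset":[-0.004,0,0.1],"twist":[0,0,0]},{"offset":[-0.004,0,0.11],"twist":[0,0,0]},{"offset":[-0.004,0,0.12],"twist":[0,0,0]},{"offset":[-0.004,0,0.13],"twist":[0,0,0]},{"offset":[-0.004,0,0.137],"twist":[0,0,0]},{"offset":[-0.004,0,0.144],"twist":[0,0,0]},{"offset":[-0.004,0,0.148],"twist":[0,0,0]}]'
python3 -m crank '[{"offset":[0,0,0.003],"twist":[0,0,0]},{"offset":[0,0,0.006],"twist":[0,0,0]},{"offset":[0,0,0.006],"twist":[0,0,0]}]'
```

```text
t: 3.98
tool_pos: [0.4936, 0.13, 0.1828]
tool_rot: [-2.601, -1.761, 0.001]
contact_force: [-0.2, -1.0, 0.6]
opening: -0.0001
grip_force: 0.5
t: 4.35
tool_pos: [0.4937, 0.1301, 0.1771]
tool_rot: [-2.601, -1.761, -0.0]
contact_force: [0.6, -0.2, -0.4]
opening: -0.0001
grip_force: 0.0
```

```bash
python3 -m crank '[{"offset":[0,0,0.002],"twist":[0,0,0]},{"offset":[0,0,0.002],"twist":[0,0,0]}]'
python3 -m crank '[{"offset":[0,0,0.002],"twist":[0,0,0]},{"offset":[0,0,0.002],"twist":[0,0,0]}]'
python3 - <<'E'
from h import *
im=get_image("wrist");im2=get_image("side");im3=get_image("scene")
a=cv2.resize(im2[130:300,130:330],(400,340));b=cv2.resize(im3[80:250,190:390],(400,340))
cv2.imwrite("pics/c1.png",np.hstack([a,b])[...,::-1])
E
```

```text
t: 4.6
tool_pos: [0.4944, 0.13, 0.1766]
tool_rot: [2.6, 1.761, 0.002]
contact_force: [-0.9, -1.6, 4.4]
opening: -0.0002
grip_force: 2.3
t: 4.85
tool_pos: [0.4953, 0.1297, 0.1762]
tool_rot: [2.599, 1.76, 0.005]
contact_force: [-1.3, -3.0, 10.3]
opening: -0.0005
grip_force: 4.9
```

View pics/c1.png

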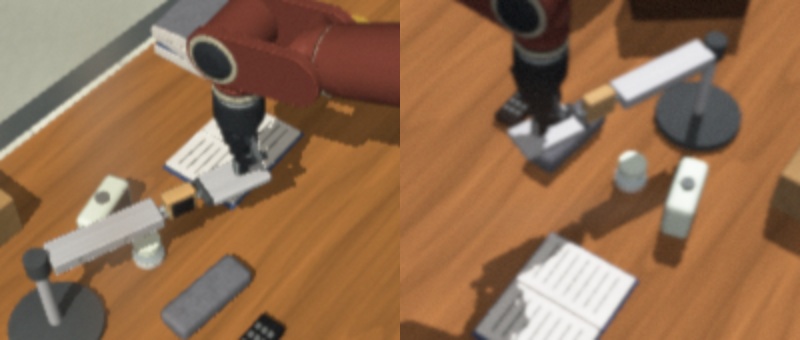

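Side (left) and scene (right): the head is now flat in line with the boom under the fingertips, with 10 N against its stop. Next I lift and straddle the grip.

```bash
python3 -m crank '[{"offset":[0,0,-0.05],"twist":[0,0,0]},{"offset":[0,0,-0.1],"twist":[0,0,0]},{"offset":[0.05,0,-0.1],"twist":[0,0,0]},{"offset":[0.105,0,-0.1],"twist":[0,0,0]},{"offset":[0.105,0,-0.1],"twist":[0,0,0]},{"offset":[0.105,0,-0.1],"twist":[0,0,0]},{"offset":[0.105,0,-0.1],"twist":[0,0,0]}]' 0.75
python3 - <<'E'
from h import *
im=get_image("wrist");cv2.imwrite("pics/w2.png",im[...,::-1]);c=cam("wrist")
for n,p in dict(grip=[*pol(.225,-111.8),.196],hinge=[*pol(.265,-111.8),.177],headend=[*pol(.37,-111.8),.177],sl=[*pol(.19,-111.8),.182],book=[.635,-.016,.014],tip=[*get_obs()["tool_pos"]]).items(): print(n,proj(c,p).round(1))
p=pol(.225,-111.8);print(p);go(*p,.158,-21.8)
E
```

```text
t: 5.88
tool_pos: [0.5325, 0.2267, 0.2732]
tool_rot: [2.602, 1.76, -0.0]
contact_force: [-0.5, 0.0, -0.0]
opening: 0.0642
grip_force: 0.0
grip [261.4 199.6]
hinge [261.6 239.6]
headend [261.8 346.8]
sl [261.4 148.9]
book [391.  287.2]
tip [261.3 245.4]
[0.53244224 0.22659069]
offset [-0.0001, -0.0002, 0.1154] twist [0.01, -0.0, -0.07]
```

View pics/w2.png

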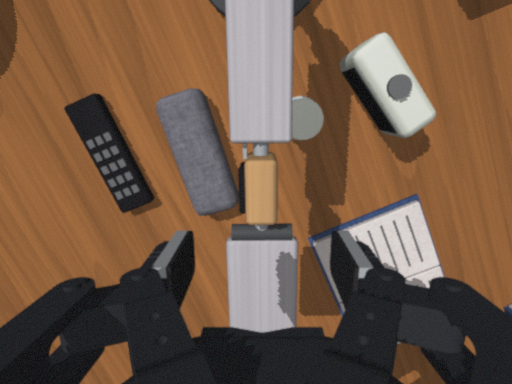

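Wrist view: the head is level and in line, the grip's top spans rows 152–225 and the sleeve end is at row 142. That puts things a few mm further inward than predicted, so I'll refine the pivot.

```bash
python3 - <<'E'
from h import *
c=cam("wrist")
for n,u,v,z,r in [("sl",260.5,142,.182,.19),("gi",261,152.5,.196,.2),("go",261,225,.196,.25),("headstart",262,240,.177,.27)]:
    p=at_z(c,u,v,z)[:2]; d=np.array([np.cos(np.radians(-111.8)),np.sin(np.radians(-111.8))]); print(n,p.round(4),"pivot",(p-r*d).round(4))
E
```

```text
sl [0.5467 0.2641] pivot [0.6173 0.4405]
gi [0.545  0.2586] pivot [0.6193 0.4443]
go [0.5248 0.2084] pivot [0.6176 0.4405]
headstart [0.5178 0.189 ] pivot [0.618  0.4397]
```

```bash
python3 -m crank '[{"offset":[0.003,0,0.04],"twist":[0,0,0]},{"offset":[0.003,0,0.08],"twist":[0,0,0]},{"offset":[0.003,0,0.1],"twist":[0,0,0]},{"offset":[0.003,0,0.115],"twist":[0,0,0]},{"offset":[0.003,0,0.115],"twist":[0,0,0]}]'
python3 -m crank '[{"offset":[0,0,0],"twist":[0,0,0]},{"offset":[0,0,0],"twist":[0,0,0]},{"offset":[0,0,0],"twist":[0,0,0]},{"offset":[0,0,0],"twist":[0,0,0]}]' 0.45
```

```text
t: 6.55
tool_pos: [0.5337, 0.2301, 0.1579]
tool_rot: [-2.601, -1.761, 0.001]
contact_force: [0.5, -0.7, 0.7]
opening: 0.0638
grip_force: 0.0
t: 7.05
tool_pos: [0.534, 0.2304, 0.1587]
tool_rot: [2.601, 1.761, 0.001]
contact_force: [1.1, 0.4, 0.4]
opening: 0.0386
grip_force: 0.0
```

```bash
python3 -m crank '[{"offset":[0.0003,0.0118,0],"twist":[0,0,-3]},{"offset":[0.0012,0.0235,0],"twist":[0,0,-6]},{"offset":[0.0028,0.0352,0],"twist":[0,0,-9]},{"offset":[0.0049,0.0468,0],"twist":[0,0,-12]},{"offset":[0.0077,0.0582,0],"twist":[0,0,-15]},{"offset":[0.011,0.0695,0],"twist":[0,0,-18]},{"offset":[0.0149,0.0806,0],"twist":[0,0,-21]},{"offset":[0.0198,0.0922,0],"twist":[0,0,-24.2]},{"offset":[0.0198,0.0922,0],"twist":[0,0,-24.2]},{"offset":[0.0198,0.0922,0],"twist":[0,0,-24.2]}]'
python3 - <<'E'
from h import *
im=get_image("wrist");c=cam("wrist");cv2.imwrite("pics/w3.png",im[...,::-1])
im2=get_image("side")
cv2.imwrite("pics/c3.png",np.hstack([cv2.resize(im,(400,300)),cv2.resize(im2[130:280,130:330],(400,300))])[...,::-1])
print(proj(c,[.636,-.014,.014]))
E
```

```text
t: 8.3
tool_pos: [0.6265, 0.2145, 0.1582]
tool_rot: [-2.175, -2.267, 0.001]
contact_force: [-0.1, 0.1, -0.6]
opening: 0.0383
grip_force: 0.0
[261.42312952 377.37137104]
```

View pics/c3.png

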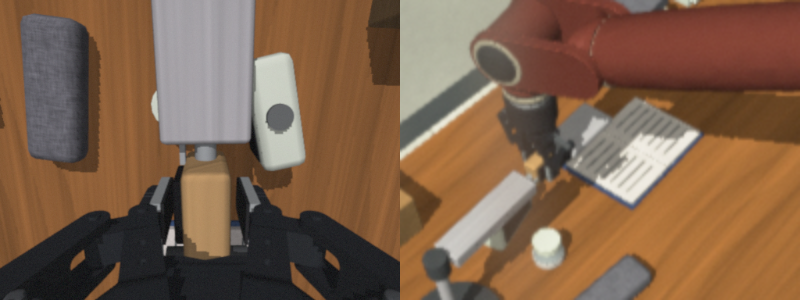

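The sleeve and grip stand vertical in the wrist view, centred between the fingers, and the side view shows the boom pointing at the book. I squeeze now.

```bash
python3 -m crank '[{"offset":[0,0,0],"twist":[0,0,0]},{"offset":[0,0,0],"twist":[0,0,0]},{"offset":[0,0,0],"twist":[0,0,0]},{"offset":[0,0,0],"twist":[0,0,0]},{"offset":[0,0,0],"twist":[0,0,0]},{"offset":[0,0,0],"twist":[0,0,0]}]' 0 45
python3 - <<'E'
from h import *
im=get_image("wrist");c=cam("wrist");cv2.imwrite("pics/w4.png",im[...,::-1])
# book: scene view unobstructed? fold mid check
s=get_image("scene");cv2.imwrite("pics/s4.png",cv2.resize(s[60:260,200:400],(600,600),interpolation=2)[...,::-1])
P=np.array([.6172,.4385]);B=np.array([.636,-.014]);d=(B-P)/np.linalg.norm(B-P);print(np.linalg.norm(B-P),np.degrees(np.arctan2(d[1],d[0])))
o=get_obs();y=R.from_rotvec(o["tool_rot"]).apply([0,1,0]);print("yaw",np.degrees(np.arctan2(y[1],y[0])));g=o["tool_pos"][:2]-P;print("r",np.linalg.norm(g),np.degrees(np.arctan2(g[1],g[0])))
print(at_z(c,*[261,142],.182))
E
```

```text
t: 9.15
tool_pos: [0.6269, 0.2145, 0.1587]
tool_rot: [2.174, 2.268, 0.0]
contact_force: [-2.8, -0.7, 4.9]
opening: 0.024
grip_force: 49.3
0.4528903730484895 -87.62090272780257
yaw 2.413353951550601
r 0.22420617225989847 -87.53012493717611
[0.62517074 0.26746973 0.182     ]
```

View pics/s4.png

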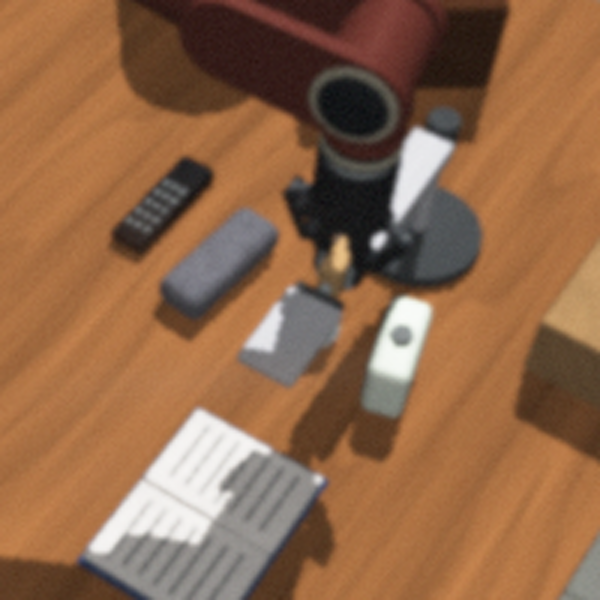

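View pics/w4.png

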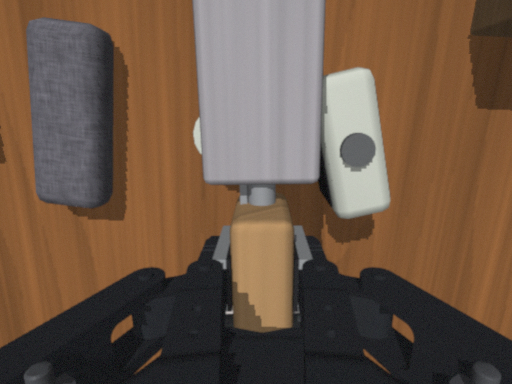

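The grip is squeezed: opening 24 mm, 49 N, so the plate is pressed in. The boom is still in, the head is level, and the fold shows in the scene crop from (145,480) to (262,550). I pull along the boom.

```bash
python3 -m crank '[{"offset":[-0.008,0,0],"twist":[0,0,0]},{"offset":[-0.02,0,0],"twist":[0,0,0]},{"offset":[-0.035,0,0],"twist":[0,0,0]},{"offset":[-0.05,0,0],"twist":[0,0,0]},{"offset":[-0.065,0,0],"twist":[0,0,0]},{"offset":[-0.08,0,0],"twist":[0,0,0]},{"offset":[-0.095,0,0],"twist":[0,0,0]},{"offset":[-0.11,0,0],"twist":[0,0,0]},{"offset":[-0.12,0,0],"twist":[0,0,0]},{"offset":[-0.13,0,0],"twist":[0,0,0]},{"offset":[-0.135,0,0],"twist":[0,0,0]},{"offset":[-0.14,0,0],"twist":[0,0,0]},{"offset":[-0.14,0,0],"twist":[0,0,0]},{"offset":[-0.14,0,0],"twist":[0,0,0]}]'
python3 -m crank '[{"offset":[-0.003,0,0],"twist":[0,0,0]},{"offset":[-0.003,0,0],"twist":[0,0,0]},{"offset":[-0.003,0,0],"twist":[0,0,0]}]'
python3 - <<'E'
from h import *
s=get_image("scene");get_image("wrist");c=cam("scene")
S=lambda u,v:(200+u/3,60+v/3)
print("fold",at_z(c,*S(145,480),.014),at_z(c,*S(262,550),.014))
P=np.array([.6172,.4385]);g=get_obs()["tool_pos"][:2]-P;print(np.linalg.norm(g),np.degrees(np.arctan2(g[1],g[0])))
cv2.imwrite("pics/s5.png",cv2.resize(s[60:260,200:400],(600,600),interpolation=2)[...,::-1])
E
```

```text
t: 11.0
tool_pos: [0.6327, 0.0745, 0.1584]
tool_rot: [-2.175, -2.266, -0.002]
contact_force: [0.1, 5.5, 5.4]
opening: 0.0237
grip_force: 47.7
t: 11.38
tool_pos: [0.6325, 0.0744, 0.1584]
tool_rot: [-2.171, -2.265, -0.007]
contact_force: [-1.4, 14.2, 6.6]
opening: 0.0235
grip_force: 47.1
fold [ 0.55919701 -0.01558866  0.014     ] [ 0.69854067 -0.01127373  0.014     ]
0.36442714597765447 -87.58094997293843
```

View pics/s5.png

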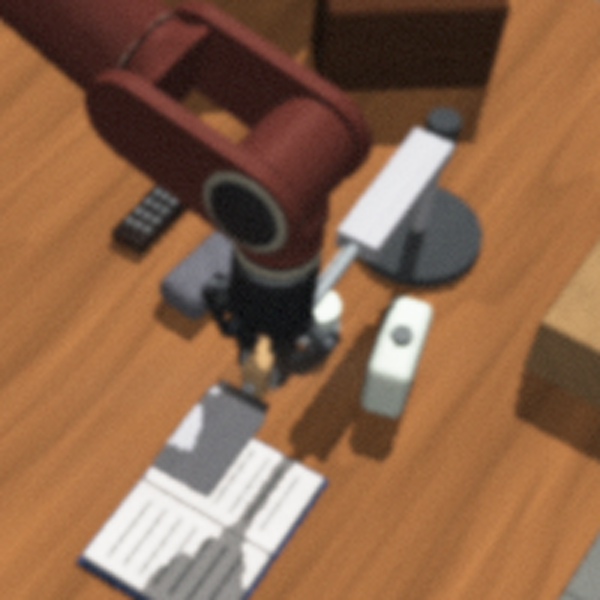

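The boom is 140 mm out and hard against the second stop: another 3 mm of command raised the force to 14 N with no motion. The head is level at about (0.636, -0.02), and the fold's middle is about (0.635, -0.014). The plate is still pressed.

```bash
python3 -c "
from station import *
print(finish_job())"
```

```text
the job is handed in; nothing more can be done
None
```

The job is handed in: the lamp head is level over the middle of the book, with the boom held at the second stop and the grip still squeezed. The judge's result was not shown.

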